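# Turn over a tray of toy boat hulls

## Task

Turn over the two boat hulls in the turnover frame: take the empty tray with four ears and a bar grip, lower it mouth down onto the frame's tray with its ears in the gaps beside the lips, slide it fully home towards the crank so that the ears sit under the lips, and let go. Then swing the crank handle over the top, half a turn to its stop, so that both trays turn together and the hulls end upside down in the tray you put on.

Things in the scene. Friction and masses are not known exactly. Their poses are not given: they have to be found in the camera images.
- cap_grip (a point): Grip point of the cap: empty tray 84 x 120 mm (x, y), 17 high, lying mouth down. At its rim 4 ears at y = +-42 mm, 14 mm long in y, 5 thick, out to x = +-57. On its back a bar grip 18 mm thick (x), 60 long (y), 36 tall; this point is on its centre line, 22 mm above the back, 39 above the rim. z: out of the back. Half turn about z: the same. Inside 12 mm deep. Decoy tray: square, round knob, no ears.
- cap_drop (a point): Where the cap's grip point is when the cap rests on the frame's tray, ears in the gaps (7 mm spare in y, 3 in x): 47 mm above the axle. Axes of the cradle; cap's x, y along them, either way round. From here slide +25 mm in y to home (stop 2 mm further). Lips are then over the ears: inner edges x = +-48, undersides 7.5 mm and tops 12.5 mm above the tray rim. Side cheeks at x = +-60.5.
- cradle_axis (a point): Centre of the cradle, on its axle, 105 mm above the bench, between posts of a fixed frame. Axes turn with the cradle: y along the axle to the crank, z up at the start. Its wooden tray has its rim 8 mm above this point, 11 mm deep. It turns only about +y, from level to half a turn, stops at both ends; dry friction holds it where left. Turned over, the cap drops 2.5 mm onto the lips.
- crank_pin (a point): Middle of the crank handle: round pin, diameter 14 mm, 55 mm long, parallel to the axle (y), at x = -65, y = 130, z = 0 mm from cradle_axis in the cradle's axes. It starts on the -x side at axle height, goes over the top on a 65 mm radius and down to the +x side. Takes 3 to 5 N; rigid on the crank, so it turns between the fingers. Crank arm is 28 mm from its middle, towards the frame.
- boat_1_mid (a point): Centre of a loose, smooth lacquered wooden toy boat hull (friction about 0.2) 26 mm wide (x), 76 long (y, pointed bow at +y), 10 thick, 20 g, dark mast mark on its +z face, which is up at the start. In the tray's cell on the cradle's -x side.
- boat_2_mid (a point): Centre of the second hull, like the first, in the cell on the cradle's +x side.
Mind the look-alikes: they are no part of the job. Leave any black, blue or turquoise look-alike of the part that bears cap_grip alone.

How it is judged:
By the outcome, as a careful person would: the job done as asked, in the order asked, and still so for the second after the job is handed in, with the robot touching nothing.
It also fails if it takes over 64 s, if anything falls off the work surface, if the arm or the gripper's body presses on something with over 40 N, if the wrist force passes 120 N, or if a joint passes its speed limit or range.

## Robot

A 6-joint arm with a two-finger parallel gripper is mounted at the origin on the work surface. World frame = base frame: x ahead of the robot, y to its left, z up, the work surface at z = 0. Lengths are in mm, angles in rad, forces in N, time in s.
With the tool pointing down it reaches from about 300 to 875 mm from the base axis. Payload 4.2 kg.
Tool frame: the origin (TCP) lies between the finger pads; the fingertips stand 11 mm ahead of it and the grasp point (between the pads) lies 8 mm behind it; z points along the fingers, y is the line along which they close (so a half turn about z gives the same grasp; the last joint's range is limited). The gripper opens to 85 mm and grips with 20 to 120 N. Pads are 22 mm wide; open, the fingers measure 114 mm over their backs; the gripper's body (76 mm by 85 mm) begins 54 mm behind the grasp point. The pads swing forward as they close: fully open they stand 13 mm farther back than shut.
Start: joints at [-1.199, 0.32, 1.565, -0, 1.257, -0.02], TCP at [219.569, -531.441, 242.338] pointing down, gripper open.
Joint ranges: [-3.11, 3.11], [-0.84, 2.01], [0.21, 2.61], [-1.34, 4.49], [0.05, 2.63], [-2.56, 2.56]. Speed limits (rad/s): [2.57, 2.57, 3.14, 3.14, 3.14, 3.14].

## Interface

Orientations are given as a unit quaternion [x, y, z, w].
In Python, from rig import readout, vision, ctrl gives the robot as it stands.
- The arm moves only by the tool jog_arm, never from a script. Its argument "commands" is a list of rows, each an object of numbers: "tx", "ty", "tz": the shift along the world's x, y, z in cm; "rx", "ry", "rz": the turn, a rotation vector about the world's x, y, z in degrees; "hand": the finger opening in cm, from 0 to 8.54. In form: [{"tx": .., "ty": .., "tz": .., "rx": .., "ry": .., "rz": .., "hand": ..}, ...]. A call has 1 to 12 rows; each row shifts and turns the commanded pose from where the row before left it; what a row does not reach is not made up. A row lasts 1/10 s, in which the tool goes at most 50 mm and 8.59 degrees, less where a joint would pass 70% of its speed; a pose out of reach is approached as far as the arm can. A call is refused whole if a number of a shift passes 5 or a number of a turn 8.59, either way. A call with a gripper value outside its range is refused whole. The fingers move at their own pace and stop on an object; "squeeze" is the grip in N (left out, the last holds). Time passes only in rows, so rows that do not move let the fingers close. It gives the time, the measured TCP pose, the force, the opening and the grip force at its end, in the units of the state.
- readout.get_state(): the state, without advancing time (a new reading comes with each control period).
- vision.capture(name): name is "side" or "top"; returns (picture, depth): 480x640x3 uint8, blue, green, red; 480x640 float32, mm along the optical axis (not along the pixel's ray), 0 where there is no reading.
- vision.get_calibration(name): a dict with "intrinsics" (3x3 intrinsics, pixels), "rvec" (rotation vector, rad) and "tvec" (3), from world to camera coordinates, as OpenCV has them. Camera axes: x right, y down, z forward; pixel columns grow to the right and rows downward; lengths in mm; the calibration is good to about 2 mm. A picture is of the moment at which its call begins. get_calibration takes no time and is no camera call.
- ctrl.job_done(): hands the job in; it is judged then, once.
The state is a dict: "t": time; "joints": joint angles; "qvel": joint speeds; "tau": joint torques, N m; "eef_pos": TCP position; "tool_rot": TCP orientation; "ft_force": force on the tool from outside, world axes, zero at the start; "moment": the same for the moment, N m; "grip_width": opening from 0.0 (shut) to 1.0 (fully open); "gripper_force": force on a finger pad.
Only numpy, scipy, OpenCV 4.12 (cv2) and the standard library are available. Lean on these libraries where they do the work, as an engineer would, in place of code of your own. Each camera call takes 0.05 s, during which the arm holds its last target. There are 200 camera calls.

## Working session

There is one attempt and no reset: what is moved stays moved. The work goes in short steps, Python scripts to look and compute and a tool call to move; the robot and the scene stay as the last step left them, time stands still between calls to the robot, and variables do not carry over. Pictures are saved under pics/ and viewed, at most 10 in all, crops included, and the job is handed in when it is done.

Besides the shell and the picture viewer there is one more tool, called after "Request:" as name(argument=value, ...) on one line, values as JSON. jog_arm: Moves the arm, as the interface text tells. Its arguments: {"type":"object","properties":{"commands":{"type":"array","items":{"type":"object","properties":{"tx":{"type":"number"},"ty":{"type":"number"},"tz":{"type":"number"},"rx":{"type":"number"},"ry":{"type":"number"},"rz":{"type":"number"},"hand":{"type":"number"}}}},"squeeze":{"type":"number"}},"required":["commands"]}

```bash
mkdir -p pics
cat > h.py <<'E'
import numpy as np, cv2
from rig import readout, vision, ctrl
def cal(n):
    c=vision.get_calibration(n);K=np.array(c["intrinsics"],float);R=cv2.Rodrigues(np.array(c["rvec"],float))[0];t=np.array(c["tvec"],float).ravel();return K,R,t
def pts(n,d):
    K,R,t=cal(n);v,u=np.mgrid[:480,:640];P=np.stack([(u-K[0,2])/K[0,0]*d,(v-K[1,2])/K[1,1]*d,d],-1)
    return (P-t)@R
def ray(n,uv,z):
    K,R,t=cal(n);r=R.T@np.linalg.solve(K,[uv[0],uv[1],1.]);o=-R.T@t;return o+r*(z-o[2])/r[2]
E
python3 - <<'E'
from h import *
for n in("top","side"):
    p,d=vision.capture(n);cv2.imwrite(f"pics/{n}0.png",p);np.savez(f"{n}0.npz",p=p,d=d);K,R,t=cal(n);print(n,K[0,0],-R.T@t,R[2])
print(readout.get_state())
E
```

```text
top 618.340921258361 [ 149.96491064 -133.99600251 1637.16115731] [ 1.97063827e-01 -6.84801363e-04 -9.80390422e-01]
side 591.0377918695009 [ -2.0817622  877.96838083 788.27030912] [ 0.34705203 -0.78756379 -0.50921328]
{'t': 0.1, 'joints': array([-1.19899813e+00,  3.20257134e-01,  1.56554307e+00,  4.58664374e-06,
        1.25737983e+00, -2.00059885e-02]), 'qvel': array([ 0.00108713, -0.00219785, -0.0030752 , -0.00033369,  0.00261156,
       -0.00034587]), 'tau': array([ 2.18609339e-04, -4.16408551e+01, -2.34704429e+01, -2.61518329e-05,
        4.90924183e-03, -6.04709669e-06]), 'eef_pos': array([ 219.42322518, -531.06113188,  241.55497701]), 'tool_rot': array([ 9.80872304e-01,  1.94650698e-01, -1.36740974e-04, -7.81826044e-04]), 'ft_force': array([ 0.36386942,  0.63186712, -0.09245683]), 'moment': array([0.006334  , 0.00940685, 0.06719004]), 'gripper_force': 0.0, 'grip_width': 1.0038016527133902}
```

View pics/top0.png

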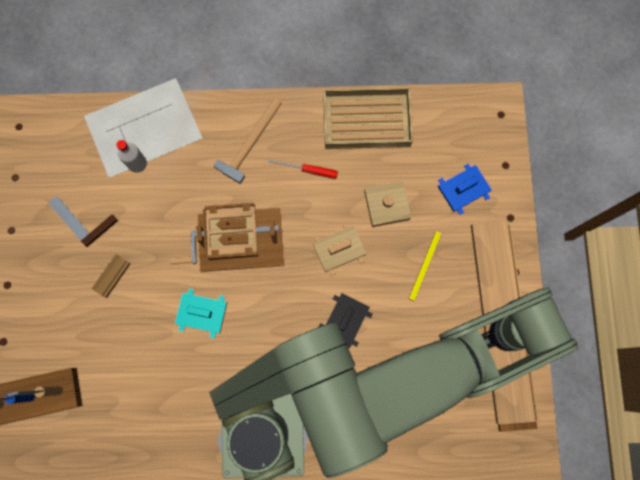

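View pics/side0.png

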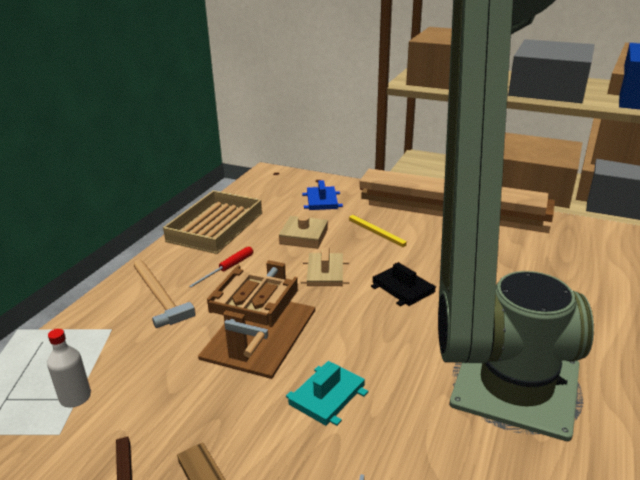

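Side view: natural tray (325,268), knob decoy (303,231), blue (321,195), black (404,283), turquoise (327,391); frame (255,300) with its crank at (250,335).
Candidates in top view: wooden eared tray (340,249), square knob tray (388,202, decoy), blue (465,188), black (345,320), turquoise (202,313). I choose (340,249) for its plain wood, bar and ears, and check it in one crop.

Run:
```python
from h import *
a=np.load("top0.npz");p=a["p"];b=np.load("side0.npz")
c1=cv2.resize(p[195:280,165:375],None,fx=3.8,fy=3.8,interpolation=cv2.INTER_CUBIC)
q=b["p"][235:370,195:355];c2=cv2.resize(q,None,fx=1.9,fy=1.9,interpolation=cv2.INTER_CUBIC)
im=np.zeros((c1.shape[0]+c2.shape[0],798,3),np.uint8);im[:c1.shape[0],:c1.shape[1]]=c1;im[c1.shape[0]:,:c2.shape[1]]=c2
cv2.imwrite("pics/crop.png",im);print(im.shape)
for n,a in(("top",a),("side",b)):
    d=a["d"].astype(float);P=pts(n,d);ok=d>0;print(n,ok.mean())
    np.save(n+"P.npy",P)
    for nm,lo,hi in(("bar",(250,-250),0),):
        pass
P=np.load("topP.npy")
for v in range(228,272,4): print(v,[int(P[v,u,2]) for u in range(310,372,4)])
for v in range(200,276,4): print(v,[int(P[v,u,2]) for u in range(180,292,4)])
print(P[249,340],P[232,232])
```

```text
(579, 798, 3)
top 0.995947265625
side 0.9961100260416667
228 [2, 0, 0, 7, 1, 2, 3, -2, -2, 0, 16, 10, -1, 7, -3, -1]
232 [-2, 2, -1, -1, 1, -5, -3, -7, 13, 16, 14, 14, -2, -3, -7, -5]
236 [-8, -7, 0, 4, 2, 15, 13, 19, 17, 11, 17, 11, 14, -8, 0, -6]
240 [0, -1, 6, 12, 12, 20, 9, 18, 11, 55, 11, 16, 15, 1, 4, -2]
244 [-2, 15, 19, 15, 17, 16, 18, 51, 50, 48, 54, 17, 14, -1, 1, -7]
248 [1637, -2, 7, 14, 11, 44, 53, 53, 57, 36, 18, 15, 19, 16, -2, 2]
252 [4, 3, 14, 15, 16, 33, 51, 32, 7, 22, 22, 12, 13, 19, -4, 0]
256 [1, 0, 15, 18, 13, 10, 16, 21, 14, 17, 15, 7, 12, 0, 0, 3]
260 [-5, 0, 2, 8, 18, 15, 20, 14, 11, 8, 21, 2, 0, 2, 0, -2]
264 [-3, 0, -1, 18, 20, 14, 19, 11, 16, 1, 0, 7, 2, -4, -2, -4]
268 [0, -7, -8, -4, 15, 16, 5, 0, -4, 0, -4, -3, -2, 0, -1, -1]
200 [4, 0, 2, 0, -4, -5, -1, -2, -2, 2, -1, -4, 5, -4, 0, 1, -5, -1, -10, 1, -2, 1, 0, -2, 0, -7, -5, -4]
204 [-13, 0, -4, -5, -4, 0, -15, 0, 0, -5, 0, -5, 2, 122, 125, 123, 130, 129, 120, 0, -1, 0, 2, -6, -3, 6, 0, -2]
208 [1, 3, -1, -1, 4, -7, 2, 129, 126, 122, 117, 120, 118, 113, 114, 109, 121, 124, 109, -5, -1, 4, 4, -6, 3, 6, 
[... 1341 characters left out ...]
, 114, 113, 119, 122, 127, 16, 2, 11, 20, 10, 10, 2, -2]
256 [1, -3, 2, 117, 108, 5, 11, 121, 129, 119, 127, 125, 126, 121, 116, 119, 121, 112, 109, 101, 14, 12, 11, 7, 7, 11, 0, -6]
260 [111, 115, 105, 112, 105, 15, 8, 12, 92, 9, 15, 13, 11, 11, 6, 10, 10, 7, 8, 10, 11, 4, 10, 12, 6, 8, 1, -3]
264 [1, 5, -1, -3, 96, 10, 14, 14, 12, 10, 9, 6, 15, 16, 9, 10, 10, 13, 12, 14, 2, 10, 13, 12, 7, 12, 6, -2]
268 [6, -1, 1, 0, 0, 12, 8, 14, 13, 14, 7, 13, 7, 17, 9, 11, 11, 8, 0, 3, -2, -10, 0, -5, 2, -9, -5, -3]
272 [0, -2, -4, 0, -1, -1, 0, 2, 4, -1, 2, 9, -4, -10, 2, -6, 5, -6, -1, -3, -3, -1, 1, -3, -5, -9, 5, 2]
[ 465.09821272 -210.89458774   46.78981365] [503.21655518  63.95481284 111.57703017]
```

View pics/crop.png

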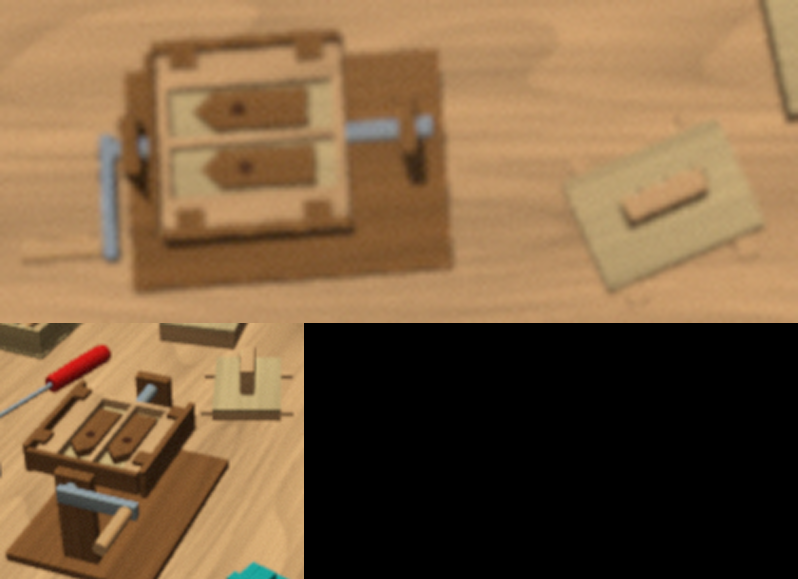

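The crop shows the bar grip at about (665,197) with ears faintly visible, so the choice is confirmed. The cradle has four dark lips (185,55), (310,47), (190,215), (318,208), both hull bows point left (+y), and the crank pin is at (60,252).

```bash
cat >> h.py <<'E'
def rect(n,mask,z):
    c,_=cv2.findContours(mask.astype(np.uint8),cv2.RETR_EXTERNAL,cv2.CHAIN_APPROX_NONE)
    c=max(c,key=cv2.contourArea).reshape(-1,2)
    W=np.array([ray(n,q,z)[:2] for q in c],np.float32);return cv2.minAreaRect(W),W
E
python3 - <<'E'
from h import *
V,U=np.mgrid[:480,:640]
for n in("top","side"):
    a=np.load(n+"0.npz");P=np.load(n+"P.npy");z=cv2.medianBlur(P[...,2].astype(np.float32),3)
    near=np.hypot(P[...,0]-465,P[...,1]+211)<75
    m=near&(z>9); 
    b=near&(z>40); Q=P[b&(z>46)]; print(n,"bar n",b.sum(),"top z",np.median(Q[:,2]),"mean",P[b].mean(0),"back z",np.median(P[m&(z<26)][:,2]))
    if n=="top": print(" tray",rect(n,m,17)[0]); print(" bar",rect(n,b,53)[0])
    c=np.linalg.svd(Q[:,:2]-Q[:,:2].mean(0))[2][0];print(" bar dir",np.degrees(np.arctan2(c[1],c[0])))
    hsv=cv2.cvtColor(a["p"],cv2.COLOR_BGR2HSV)
    f=(abs(P[...,0]-500)<110)&(abs(P[...,1]-64)<140)&(z>85)
    g=f&(hsv[...,0]>85)&(hsv[...,0]<130)&(hsv[...,1]>25)
    ys=P[g];print(" axle/crank px",g.sum())
    # axle part only
    if n=="top":
        for lo,hi in((252,272),(260,300),(198,205)):
            s=g&(U>=lo)&(U<=hi)&(V<240)
            if s.sum()>2:
                w=ray(n,(U[s].mean(),V[s].mean()),105);print("  axle",lo,s.sum(),w, U[s].min(),U[s].max())
        light=f&(hsv[...,2]>150)&(U>204)&(U<262)
        print(" light tray",light.sum(),rect(n,cv2.morphologyEx(light.astype(np.uint8),cv2.MORPH_CLOSE,np.ones((7,7))),113)[0])
        al=f&(U>203)&(U<262)
        print(" whole",rect(n,cv2.morphologyEx(al.astype(np.uint8),cv2.MORPH_OPEN,np.ones((5,5))),125)[0])
        for u,v in((232,203),(232,200),(215,220),(170,260),(232,262),(190,261)): print((u,v),hsv[v,u],end=" ")
        pin=(U>165)&(U<197)&(V>250)&(V<270)&(P[...,2]>60); s=pin; print("\n pin",s.sum(),U[s].min(),U[s].max(),V[s].mean(),ray(n,(U[s].mean(),V[s].mean()),112),np.median(P[s],0))
    rim=f&(abs(P[...,0]-500)<60)&(abs(P[...,1]-64)<60);print(" hull/rim z med",np.median(P[rim][:,2]))
# lip corners picked in crop px -> world at z=125.5
for q in((185,55),(310,47),(190,215),(318,208)):
    print(q,ray("top",(165+q[0]/3.8,195+q[1]/3.8),125.5))
E
```

```text
top bar n 166 top z 51.16162532521409 mean [ 471.76147467 -211.07174425   50.56827055] back z 15.48614563475218
 tray ((471.6054382324219, -210.93865966796875), (85.39053344726562, 120.92042541503906), 21.66891860961914)
 bar ((471.0388488769531, -210.6505584716797), (19.506114959716797, 60.3129997253418), 22.035625457763672)
 bar dir -66.21276636571149
 axle/crank px 4
 light tray 1438 ((511.3434143066406, 66.38665008544922), (129.439208984375, 126.31498718261719), 1.8898721933364868)
 whole ((502.3146667480469, 66.36886596679688), (141.08705139160156, 134.402099609375), 2.826615810394287)
(232, 203) [ 15 125 169] (232, 200) [ 15 116 180] (215, 220) [ 19 103 180] (170, 260) [ 15 121 190] (232, 262) [ 15 170 123] (190, 261) [ 17 126 176] 
 pin 183 171 196 259.4590163934426 [435.49338145 180.04103376 112.        ] [434.52441589 178.07097942 110.34591675]
 hull/rim z med 110.25965670203296
side bar n 135 top z 53.72325013250865 mean [ 469.35951501 -202.60998177   51.5869854 ] back z 17.756230699795047
 bar dir 110.7947413811726
 axle/crank px 57
 hull/rim z med 113.09094867092486
(185, 55) [559.5893575  108.44850051 125.5       ]
(310, 47) [562.90261323  25.28583578 125.5       ]
(190, 215) [451.0465939  104.52639192 125.5       ]
(318, 208) [453.54558136  20.53540176 125.5       ]
```

Request:
jog_arm(commands=[{"tx": 2.29, "ty": 2.91, "tz": -1.3, "rz": 8.13, "hand": 5}, {"tx": 2.29, "ty": 2.91, "tz": -1.3, "rz": 8.13}, {"tx": 2.29, "ty": 2.91, "tz": -1.3, "rz": 8.13}, {"tx": 2.29, "ty": 2.91, "tz": -1.3, "rz": 8.13}, {"tx": 2.29, "ty": 2.91, "tz": -1.3, "rz": 8.13}, {"tx": 2.29, "ty": 2.91, "tz": -1.3, "rz": 8.13}, {"tx": 2.29, "ty": 2.91, "tz": -1.3, "rz": 8.13}, {"tx": 2.29, "ty": 2.91, "tz": -1.3, "rz": 8.13}, {"tx": 2.29, "ty": 2.91, "tz": -1.3, "rz": 8.13}, {"tx": 2.29, "ty": 2.91, "tz": -1.3, "rz": 8.13}, {"tx": 2.29, "ty": 2.91, "tz": -1.3, "rz": 8.13}, {"tz": 0}])

```text
schema error: expected keys tx, ty, tz, rx, ry, rz, hand
```

Request:
jog_arm(commands=[{"tx": 2.29, "ty": 2.91, "tz": -1.3, "rx": 0, "ry": 0, "rz": 8.13, "hand": 5}, {"tx": 2.29, "ty": 2.91, "tz": -1.3, "rx": 0, "ry": 0, "rz": 8.13, "hand": 5}, {"tx": 2.29, "ty": 2.91, "tz": -1.3, "rx": 0, "ry": 0, "rz": 8.13, "hand": 5}, {"tx": 2.29, "ty": 2.91, "tz": -1.3, "rx": 0, "ry": 0, "rz": 8.13, "hand": 5}, {"tx": 2.29, "ty": 2.91, "tz": -1.3, "rx": 0, "ry": 0, "rz": 8.13, "hand": 5}, {"tx": 2.29, "ty": 2.91, "tz": -1.3, "rx": 0, "ry": 0, "rz": 8.13, "hand": 5}, {"tx": 2.29, "ty": 2.91, "tz": -1.3, "rx": 0, "ry": 0, "rz": 8.13, "hand": 5}, {"tx": 2.29, "ty": 2.91, "tz": -1.3, "rx": 0, "ry": 0, "rz": 8.13, "hand": 5}, {"tx": 2.29, "ty": 2.91, "tz": -1.3, "rx": 0, "ry": 0, "rz": 8.13, "hand": 5}, {"tx": 2.29, "ty": 2.91, "tz": -1.3, "rx": 0, "ry": 0, "rz": 8.13, "hand": 5}, {"tx": 2.29, "ty": 2.91, "tz": -1.3, "rx": 0, "ry": 0, "rz": 8.13, "hand": 5}, {"tx": 0, "ty": 0, "tz": 0, "rx": 0, "ry": 0, "rz": 0, "hand": 5}])

```text
t: 1.3
eef_pos: [472.4, -208.0, 97.5]
tool_rot: [0.558, 0.83, 0.0, -0.002]
ft_force: [-0.4, 0.4, -0.6]
grip_width: 0.587
gripper_force: 0.0
```

Request:
jog_arm(commands=[{"tx": 0, "ty": 0.05, "tz": -2.5, "rx": 0, "ry": 0, "rz": -0.3, "hand": 5}, {"tx": 0, "ty": 0, "tz": -2.5, "rx": 0, "ry": 0, "rz": 0, "hand": 5}, {"tx": 0, "ty": 0, "tz": -1.6, "rx": 0, "ry": 0, "rz": 0, "hand": 5}, {"tx": 0, "ty": 0, "tz": 0, "rx": 0, "ry": 0, "rz": 0, "hand": 5}, {"tx": 0, "ty": 0, "tz": 0, "rx": 0, "ry": 0, "rz": 0, "hand": 5}])

```text
t: 1.8
eef_pos: [471.3, -211.3, 33.6]
tool_rot: [0.563, 0.827, -0.0, -0.0]
ft_force: [0.0, -0.9, 1.1]
grip_width: 0.588
gripper_force: 0.0
```

Request:
jog_arm(commands=[{"tx": 0, "ty": 0, "tz": 0, "rx": 0, "ry": 0, "rz": 0, "hand": 0.5}, {"tx": 0, "ty": 0, "tz": 0, "rx": 0, "ry": 0, "rz": 0, "hand": 0.5}, {"tx": 0, "ty": 0, "tz": 0, "rx": 0, "ry": 0, "rz": 0, "hand": 0.5}, {"tx": 0, "ty": 0, "tz": 0, "rx": 0, "ry": 0, "rz": 0, "hand": 0.5}, {"tx": 0, "ty": 0, "tz": 0, "rx": 0, "ry": 0, "rz": 0, "hand": 0.5}], squeeze=60)

```text
t: 2.3
eef_pos: [472.4, -211.3, 34.6]
tool_rot: [0.562, 0.827, 0.0, 0.001]
ft_force: [0.1, -0.1, 6.9]
grip_width: 0.202
gripper_force: 59.6
```

Request:
jog_arm(commands=[{"tx": 0, "ty": 0, "tz": 3, "rx": 0, "ry": 0, "rz": 0, "hand": 0.5}, {"tx": 0, "ty": 0, "tz": 4.5, "rx": 0, "ry": 0, "rz": 0, "hand": 0.5}, {"tx": 0.4, "ty": 2.5, "tz": 4.2, "rx": 0, "ry": 0, "rz": -1.4, "hand": 0.5}, {"tx": 0.44, "ty": 3.2, "tz": 3.2, "rx": 0, "ry": 0, "rz": -3, "hand": 0.5}, {"tx": 0.44, "ty": 3.2, "tz": 1.6, "rx": 0, "ry": 0, "rz": -3, "hand": 0.5}, {"tx": 0.44, "ty": 3.2, "tz": 0, "rx": 0, "ry": 0, "rz": -3, "hand": 0.5}, {"tx": 0.44, "ty": 3.2, "tz": 0, "rx": 0, "ry": 0, "rz": -3, "hand": 0.5}, {"tx": 0.44, "ty": 3.2, "tz": 0, "rx": 0, "ry": 0, "rz": -3, "hand": 0.5}, {"tx": 0.44, "ty": 3.2, "tz": 0, "rx": 0, "ry": 0, "rz": -3, "hand": 0.5}, {"tx": 0.44, "ty": 3.4, "tz": 0, "rx": 0, "ry": 0, "rz": 0, "hand": 0.5}, {"tx": 0, "ty": 0, "tz": 0, "rx": 0, "ry": 0, "rz": 0, "hand": 0.5}, {"tx": 0, "ty": 0, "tz": 0, "rx": 0, "ry": 0, "rz": 0, "hand": 0.5}])

```text
t: 3.5
eef_pos: [505.8, 40.5, 198.1]
tool_rot: [0.693, 0.721, -0.001, -0.0]
ft_force: [-0.6, -0.6, -2.0]
grip_width: 0.201
gripper_force: 59.0
```

Run:
```python
from h import *
s=readout.get_state();q=s["tool_rot"];print(s["eef_pos"],2*np.degrees(np.arctan2(q[1],q[0]))-90,s["ft_force"],s["moment"])
for n in("top","side"):
    p,d=vision.capture(n);np.savez(n+"1.npz",p=p,d=d)
t=np.load("top1.npz")["p"];b=np.load("side1.npz")["p"]
c1=cv2.resize(t[185:275,180:300],None,fx=3.3,fy=3.3,interpolation=cv2.INTER_CUBIC);c2=cv2.resize(b[190:370,190:380],None,fx=2,fy=2,interpolation=cv2.INTER_CUBIC)
im=np.zeros((360,800,3),np.uint8);im[:297,:396]=c1;im[:360,400:780]=c2
cv2.imwrite("pics/hover.png",im)
```

```text
[505.7936425   40.52544176 198.05587793] 2.2896295588836466 [-0.63799747 -0.6397142  -2.04164741] [0.04722222 0.00907892 0.0553933 ]
```

View pics/hover.png

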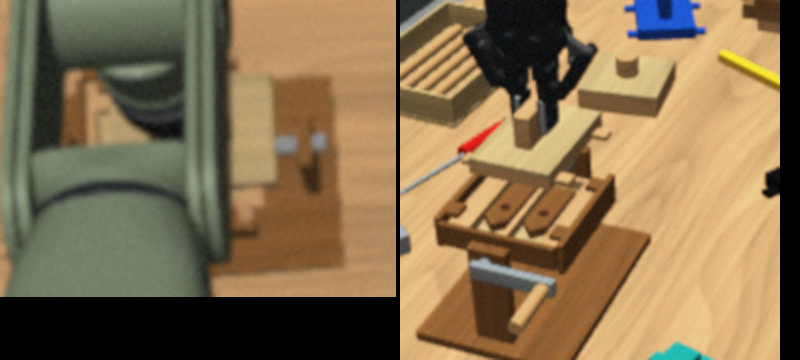

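Hover picture: the cap is held level above the cradle (side crop (540,140)), and its right edge in the top crop is at about (275,130). The lips and the pin (530,305) are visible. I'll refine the cradle centre from the axle, pin and lips in the first picture.

Run:
```python
from h import *
p=np.load("top0.npz")["p"].astype(int)
sat=p.max(2)-p.min(2); blue=(p[...,0]>=p[...,2]-5)
V,U=np.mgrid[:480,:640]
for nm,(u0,u1,v0,v1) in dict(axR=(257,269,222,238),axL=(200,206,226,240),arm=(188,197,228,268),end=(273,281,220,236)).items():
    m=blue[v0:v1,u0:u1];vv,uu=np.nonzero(m);c=(uu.mean()+u0,vv.mean()+v0);print(nm,m.sum(),c,ray("top",c,105 if nm!="axR" else 108)[:2].round(1),"u",uu.min()+u0,uu.max()+u0,"v",vv.min()+v0,vv.max()+v0)
# vertical profiles: dark/light edges across cradle at columns through lips-free zone, brightness red channel
for u in (226,230,234): 
    print(u,list(zip(range(198,264,1),p[198:264,u,2])))
for v in (257,258,259,260,261,262,263): print(v,p[v,164:200,2])
# horizontal profile through lips rows
for v in (209,210,251,252): print(v,list(zip(range(202,262),p[v,202:262,2])))
```

```text
axR 40 (np.float64(262.8), np.float64(228.725)) [510.5 -13.8] u 257 268 v 227 230
axL 2 (np.float64(202.0), np.float64(232.5)) [505.4 141.1] u 202 202 v 232 233
arm 89 (np.float64(193.22471910112358), np.float64(245.2696629213483)) [472.8 163. ] u 192 195 v 231 262
end 8 (np.float64(276.125), np.float64(227.875)) [512.6 -47.5] u 275 277 v 227 229
226 [(198, np.int64(203)), (199, np.int64(199)), (200, np.int64(190)), (201, np.int64(192)), (202, np.int64(191)), (203, np.int64(181)), (204, np.int64(160)), (205, np.int64(132)), (206, np.int64(112)), (207, np.int64(105)), (208, np.int64(146)), (209, np.int64(182)), (210, np.int64(193)), (211, np.int64(195)), (212, np.int64(198)), (213, np.int64(197)), (214, np.int64(197)), (215, np.int64(195)), (216, np.int64(179)), (217, np.int64(144)), (218, np.int64(131)), (219, np.int64(133)), (220, np.int64(134)), (221, np.int64(124)), (222, np.int64(107)), (223, np.int64(94)), (224, np.int64(97)), (225, np.int64(114)), (226, np.int64(128)), (227, np.int64(125)), (228, np.int64(112)), (229, np.int64(136)), (230, np.int64(173)), (231, np.int64(187)), 
[... 9265 characters left out ...]
0, np.int64(195)), (231, np.int64(192)), (232, np.int64(190)), (233, np.int64(187)), (234, np.int64(183)), (235, np.int64(177)), (236, np.int64(180)), (237, np.int64(173)), (238, np.int64(171)), (239, np.int64(172)), (240, np.int64(174)), (241, np.int64(173)), (242, np.int64(173)), (243, np.int64(168)), (244, np.int64(158)), (245, np.int64(142)), (246, np.int64(135)), (247, np.int64(131)), (248, np.int64(130)), (249, np.int64(131)), (250, np.int64(134)), (251, np.int64(135)), (252, np.int64(138)), (253, np.int64(146)), (254, np.int64(149)), (255, np.int64(143)), (256, np.int64(128)), (257, np.int64(121)), (258, np.int64(125)), (259, np.int64(127)), (260, np.int64(126)), (261, np.int64(125))]
```

Run:
```python
from h import *
p=np.load("top1.npz")["p"].astype(int)
for u in (254,258,260): 
    g=np.gradient(cv2.GaussianBlur(p[...,1].astype(np.float32),(3,3),0)[:,u]); print(u,p[200:250,u,1].tolist())
for v in(215,228,235): print(v,p[v,250:276,1].tolist())
print([ray("top",(256,r),180.5).round(1).tolist() for r in (207,224,241)], ray("top",(263.3,224),180.5).round(1))
print(ray("top",(230.65,230.7),125.5).round(1))
```

```text
254 [145, 144, 147, 149, 153, 150, 151, 150, 149, 149, 154, 161, 162, 160, 157, 156, 158, 160, 159, 160, 157, 161, 166, 162, 160, 159, 161, 165, 163, 166, 161, 156, 158, 156, 157, 158, 157, 160, 155, 150, 130, 115, 131, 149, 149, 148, 145, 141, 137, 140]
258 [145, 148, 147, 141, 145, 147, 148, 147, 145, 149, 159, 160, 161, 159, 159, 155, 158, 161, 158, 158, 161, 163, 164, 164, 160, 160, 162, 167, 166, 162, 161, 156, 153, 154, 156, 156, 155, 158, 156, 146, 127, 114, 137, 142, 147, 148, 143, 123, 96, 88]
260 [145, 148, 147, 148, 154, 152, 149, 146, 146, 149, 153, 159, 157, 156, 157, 153, 160, 158, 161, 159, 162, 161, 164, 161, 158, 160, 162, 163, 167, 163, 157, 157, 155, 154, 158, 158, 159, 158, 155, 142, 115, 90, 97, 102, 102, 107, 108, 98, 89, 86]
215 [134, 154, 155, 159, 156, 159, 158, 159, 155, 155, 153, 151, 130, 98, 92, 92, 91, 90, 95, 94, 91, 94, 92, 93, 95, 96]
228 [128, 158, 162, 165, 163, 163, 167, 166, 166, 166, 167, 162, 151, 139, 139, 142, 139, 143, 135, 125, 99, 88, 88, 96, 113, 133]
235 [124, 154, 154, 160, 158, 158, 158, 157, 156, 158, 158, 161, 152, 128, 93, 85, 83, 87, 86, 81, 74, 66, 60, 56, 53, 44]
[[548.2, -3.5, 180.5], [505.6, -3.1, 180.5], [463.5, -2.8, 180.5]] [505.2 -20.8 180.5]
[503.4  65.5 125.5]
```

Run:
```python
from h import *
p=np.load("top0.npz")["p"].astype(int)
for u in (212,213,214,215,245,246,247): print(u,"far 201..219",p[201:220,u,2].tolist(),)
for u in (213,214,215,216,247,248,249,250): print(u,"near 243..260",p[243:260,u,2].tolist())
for z in(113,125.5): print(z,[ray("top",(u,r),z).round(1)[:2].tolist() for u,r in ((213.4,211),(246.4,209),(214.8,249),(248.6,247))])
# side: lips/rim depth-based medians in cradle ±; triangulate mast marks
b=np.load("side0.npz")["p"];c=cv2.resize(b[262:322,205:301],None,fx=8,fy=8,interpolation=cv2.INTER_CUBIC);cv2.imwrite("pics/side_cr.png",c)
```

```text
212 far 201..219 [189, 191, 190, 185, 163, 138, 132, 127, 125, 125, 123, 129, 163, 195, 202, 197, 180, 153, 153]
213 far 201..219 [190, 188, 193, 182, 159, 136, 132, 127, 128, 125, 129, 132, 161, 192, 200, 197, 178, 155, 155]
214 far 201..219 [189, 192, 190, 181, 155, 136, 130, 131, 131, 133, 130, 135, 162, 191, 200, 198, 178, 148, 155]
215 far 201..219 [190, 189, 187, 174, 152, 137, 128, 127, 134, 139, 137, 142, 166, 193, 199, 196, 173, 146, 155]
245 far 201..219 [180, 168, 148, 135, 132, 129, 128, 129, 124, 135, 165, 183, 185, 180, 158, 135, 144, 147, 138]
246 far 201..219 [178, 170, 146, 138, 132, 130, 131, 126, 126, 138, 168, 184, 183, 177, 157, 138, 152, 166, 161]
247 far 201..219 [179, 168, 147, 134, 131, 134, 134, 130, 128, 142, 170, 183, 185, 174, 151, 135, 162, 179, 183]
213 near 243..260 [183, 179, 181, 184, 189, 189, 177, 151, 130, 126, 128, 128, 132, 127, 108, 73, 74]
214 near 243..260 [181, 182, 181, 183, 189, 188, 178, 151, 129, 128, 128, 127, 132, 125, 100, 72, 72]
215 near 243..260 [180, 182, 179, 184, 189, 189, 176, 149, 134, 130, 128, 130, 131, 126, 103, 69, 78]
216 near 243..260 [181, 180, 181, 185, 191, 188, 172, 143, 134, 133, 131, 129, 131, 126, 103, 72, 77]
247 near 243..260 [133, 163, 182, 183, 164, 139, 129, 131, 126, 131, 126, 114, 84, 70, 100, 124, 130]
248 near 243..260 [158, 179, 187, 184, 164, 137, 129, 129, 129, 130, 130, 114, 84, 73, 101, 126, 133]
249 near 243..260 [182, 187, 187, 177, 163, 136, 132, 135, 131, 131, 128, 113, 89, 74, 102, 127, 130]
250 near 243..260 [187, 188, 187, 179, 165, 141, 136, 130, 132, 134, 127, 110, 83, 75, 105, 127, 131]
113 [[559.0, 111.2], [562.0, 27.1], [460.2, 107.0], [463.1, 22.0]]
125.5 [[555.6, 109.1], [558.7, 25.8], [457.6, 105.1], [460.5, 20.7]]
```

View pics/side_cr.png

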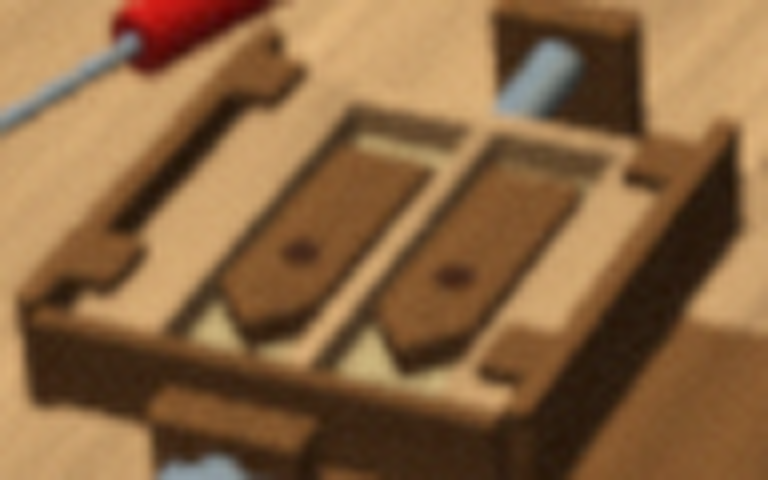

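Side crop: lips at (265,75), (100,255), (680,160) and (525,355), hulls in their cells, end wall towards the crank. The lip edges put the cradle centre at about (506,65), yaw 2.8°. Lowering now.

Request:
jog_arm(commands=[{"tx": 0.16, "ty": -0.2, "tz": -1, "rx": 0, "ry": 0, "rz": 0.5, "hand": 0.5}, {"tx": 0, "ty": 0, "tz": -1.5, "rx": 0, "ry": 0, "rz": 0, "hand": 0.5}, {"tx": 0, "ty": 0, "tz": -1, "rx": 0, "ry": 0, "rz": 0, "hand": 0.5}, {"tx": 0, "ty": 0, "tz": -0.5, "rx": 0, "ry": 0, "rz": 0, "hand": 0.5}, {"tx": 0, "ty": 0, "tz": 0, "rx": 0, "ry": 0, "rz": 0, "hand": 0.5}, {"tx": 0, "ty": 0, "tz": 0, "rx": 0, "ry": 0, "rz": 0, "hand": 0.5}])

```text
t: 4.2
eef_pos: [508.2, 38.0, 158.5]
tool_rot: [0.69, 0.723, 0.0, 0.0]
ft_force: [0.9, -1.1, -0.7]
grip_width: 0.205
gripper_force: 59.0
```

Run:
```python
from h import *
s=readout.get_state();q=s["tool_rot"];print(s["eef_pos"],2*np.degrees(np.arctan2(q[1],q[0]))-90,s["ft_force"],s["moment"])
p,d=vision.capture("side");c=cv2.resize(p[240:335,195:325],None,fx=6,fy=6,interpolation=cv2.INTER_CUBIC);cv2.imwrite("pics/low.png",c)
```

```text
[508.15871426  37.98129749 158.51553203] 2.666193551610675 [ 0.86009664 -1.07850915 -0.71233686] [ 0.02827783 -0.04185697  0.03124947]
```

View pics/low.png

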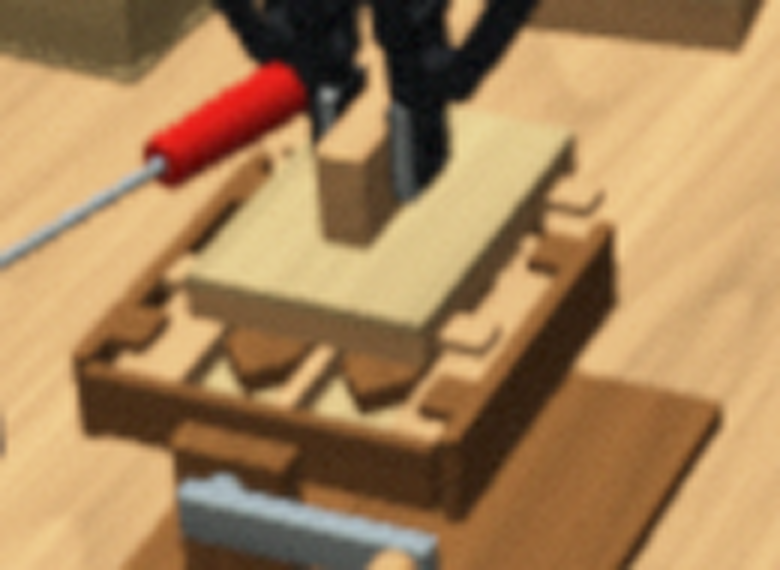

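The ears line up with the gaps: front ear (470,332) just before its lip (455,395), rear ear (575,193) behind its lip (565,245). Lowering gently.

Request:
jog_arm(commands=[{"tx": -0.05, "ty": 0, "tz": -0.3, "rx": 0, "ry": 0, "rz": 0.1, "hand": 0.5}, {"tx": 0, "ty": 0, "tz": -0.3, "rx": 0, "ry": 0, "rz": 0, "hand": 0.5}, {"tx": 0, "ty": 0, "tz": -0.2, "rx": 0, "ry": 0, "rz": 0, "hand": 0.5}, {"tx": 0, "ty": 0, "tz": -0.1, "rx": 0, "ry": 0, "rz": 0, "hand": 0.5}, {"tx": 0, "ty": 0, "tz": 0, "rx": 0, "ry": 0, "rz": 0, "hand": 0.5}])

```text
t: 4.75
eef_pos: [507.3, 38.2, 149.1]
tool_rot: [0.69, 0.724, -0.0, -0.0]
ft_force: [0.9, 0.1, -1.6]
grip_width: 0.202
gripper_force: 59.0
```

Request:
jog_arm(commands=[{"tx": 0, "ty": 0, "tz": -0.1, "rx": 0, "ry": 0, "rz": 0, "hand": 0.5}, {"tx": 0, "ty": 0, "tz": -0.1, "rx": 0, "ry": 0, "rz": 0, "hand": 0.5}, {"tx": 0, "ty": 0, "tz": 0, "rx": 0, "ry": 0, "rz": 0, "hand": 0.5}])

```text
t: 5.05
eef_pos: [507.5, 38.2, 147.6]
tool_rot: [0.69, 0.724, 0.0, 0.0]
ft_force: [-0.7, 0.7, 1.3]
grip_width: 0.201
gripper_force: 59.2
```

Request:
jog_arm(commands=[{"tx": -0.02, "ty": 0.5, "tz": 0, "rx": 0, "ry": 0, "rz": 0, "hand": 0.5}, {"tx": -0.03, "ty": 0.5, "tz": 0, "rx": 0, "ry": 0, "rz": 0, "hand": 0.5}, {"tx": -0.02, "ty": 0.5, "tz": 0, "rx": 0, "ry": 0, "rz": 0, "hand": 0.5}, {"tx": 0, "ty": 0, "tz": 0, "rx": 0, "ry": 0, "rz": 0, "hand": 0.5}])

```text
t: 5.45
eef_pos: [506.9, 54.0, 147.6]
tool_rot: [0.69, 0.724, 0.001, 0.0]
ft_force: [0.2, 0.8, 3.2]
grip_width: 0.204
gripper_force: 59.4
```

Request:
jog_arm(commands=[{"tx": -0.02, "ty": 0.4, "tz": 0, "rx": 0, "ry": 0, "rz": 0, "hand": 0.5}, {"tx": -0.02, "ty": 0.4, "tz": 0, "rx": 0, "ry": 0, "rz": 0, "hand": 0.5}, {"tx": -0.01, "ty": 0.25, "tz": 0, "rx": 0, "ry": 0, "rz": 0, "hand": 0.5}, {"tx": 0, "ty": 0, "tz": 0, "rx": 0, "ry": 0, "rz": 0, "hand": 0.5}, {"tx": 0, "ty": 0, "tz": 0, "rx": 0, "ry": 0, "rz": 0, "hand": 0.5}])

```text
t: 5.95
eef_pos: [506.4, 64.0, 147.6]
tool_rot: [0.69, 0.724, 0.001, 0.0]
ft_force: [0.3, -0.3, 4.7]
grip_width: 0.198
gripper_force: 59.8
```

Nudging on to feel for the stop.

Request:
jog_arm(commands=[{"tx": 0, "ty": 0.1, "tz": 0, "rx": 0, "ry": 0, "rz": 0, "hand": 0.5}, {"tx": 0, "ty": 0.1, "tz": 0, "rx": 0, "ry": 0, "rz": 0, "hand": 0.5}, {"tx": 0, "ty": 0.1, "tz": 0, "rx": 0, "ry": 0, "rz": 0, "hand": 0.5}, {"tx": 0, "ty": 0, "tz": 0, "rx": 0, "ry": 0, "rz": 0, "hand": 0.5}])

```text
t: 6.35
eef_pos: [506.3, 66.2, 147.6]
tool_rot: [0.69, 0.724, -0.0, 0.0]
ft_force: [-1.1, -3.5, 5.2]
grip_width: 0.197
gripper_force: 59.9
```

Request:
jog_arm(commands=[{"tx": 0, "ty": 0.1, "tz": 0, "rx": 0, "ry": 0, "rz": 0, "hand": 0.5}, {"tx": 0, "ty": 0.1, "tz": 0, "rx": 0, "ry": 0, "rz": 0, "hand": 0.5}, {"tx": 0, "ty": 0, "tz": 0, "rx": 0, "ry": 0, "rz": 0, "hand": 0.5}])

```text
t: 6.65
eef_pos: [506.3, 68.2, 147.6]
tool_rot: [0.69, 0.724, -0.0, 0.0]
ft_force: [-0.0, -3.4, 5.3]
grip_width: 0.2
gripper_force: 59.9
```

Request:
jog_arm(commands=[{"tx": -0.01, "ty": 0.1, "tz": 0, "rx": 0, "ry": 0, "rz": 0, "hand": 0.5}, {"tx": 0, "ty": 0.1, "tz": 0, "rx": 0, "ry": 0, "rz": 0, "hand": 0.5}, {"tx": 0, "ty": 0, "tz": 0, "rx": 0, "ry": 0, "rz": 0, "hand": 0.5}])

```text
t: 6.95
eef_pos: [506.4, 68.6, 147.7]
tool_rot: [0.689, 0.724, -0.001, 0.002]
ft_force: [1.0, -10.7, 5.7]
grip_width: 0.201
gripper_force: 60.0
```

Run:
```python
from h import *
s=readout.get_state();print(s["eef_pos"],s["ft_force"],s["moment"])
p,d=vision.capture("side");c=cv2.resize(p[240:335,195:325],None,fx=6,fy=6,interpolation=cv2.INTER_CUBIC);cv2.imwrite("pics/home.png",c)
```

```text
[506.40026864  68.60113751 147.67077231] [  1.02542153 -10.67662341   5.71613228] [-1.53507955 -0.13857288  0.00490706]
```

View pics/home.png

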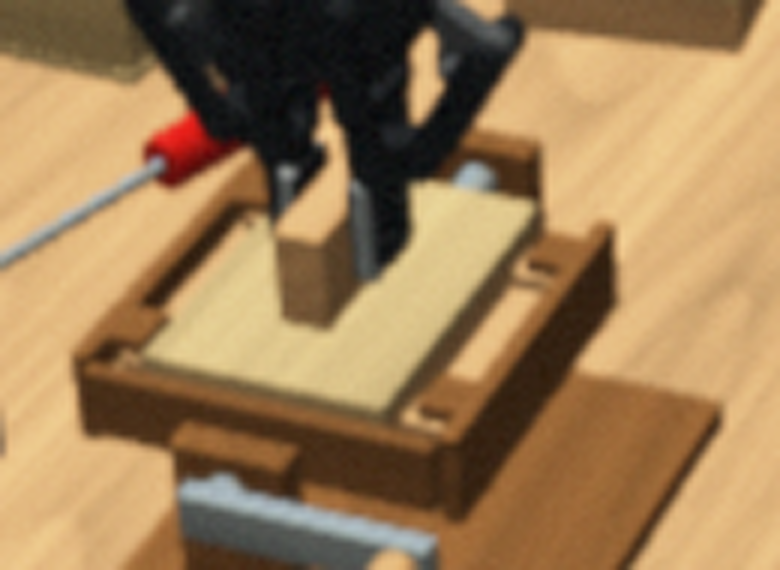

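Picture: the cap sits flush and right against the crank-end wall, with ears under the lips at (435,410) and (540,265). The y force shows the stop. Releasing and lifting.

Request:
jog_arm(commands=[{"tx": 0, "ty": -0.1, "tz": 0, "rx": 0, "ry": 0, "rz": 0, "hand": 0.5}, {"tx": 0, "ty": 0, "tz": 0, "rx": 0, "ry": 0, "rz": 0, "hand": 4.5}, {"tx": 0, "ty": 0, "tz": 0, "rx": 0, "ry": 0, "rz": 0, "hand": 4.5}, {"tx": 0, "ty": 0, "tz": 0, "rx": 0, "ry": 0, "rz": 0, "hand": 4.5}, {"tx": 0, "ty": 0, "tz": 0, "rx": 0, "ry": 0, "rz": 0, "hand": 4.5}, {"tx": 0, "ty": 0, "tz": 1, "rx": 0, "ry": 0, "rz": 0, "hand": 4.5}, {"tx": 0, "ty": 0, "tz": 3, "rx": 0, "ry": 0, "rz": 0, "hand": 4.5}, {"tx": 0, "ty": 0, "tz": 3, "rx": 0, "ry": 0, "rz": 0, "hand": 4.5}, {"tx": 0, "ty": 0, "tz": 0, "rx": 0, "ry": 0, "rz": 0, "hand": 4.5}])

```text
t: 7.9
eef_pos: [508.6, 70.1, 222.1]
tool_rot: [0.69, 0.724, 0.004, 0.003]
ft_force: [0.1, 1.0, -0.4]
grip_width: 0.526
gripper_force: 0.0
```

Request:
jog_arm(commands=[{"tx": -1.2, "ty": 2.1, "tz": 0, "rx": 0, "ry": 0, "rz": 0, "hand": 4.5}, {"tx": -1.2, "ty": 2.1, "tz": 0, "rx": 0, "ry": 0, "rz": 0, "hand": 4.5}, {"tx": -1.2, "ty": 2.1, "tz": 0, "rx": 0, "ry": 0, "rz": 0, "hand": 4.5}, {"tx": -1.2, "ty": 2.1, "tz": 0, "rx": 0, "ry": 0, "rz": 0, "hand": 4.5}, {"tx": -1.2, "ty": 2.1, "tz": 0, "rx": 0, "ry": 0, "rz": 0, "hand": 4.5}, {"tx": -1.15, "ty": 2.2, "tz": -2, "rx": 0, "ry": 0, "rz": 0, "hand": 4.5}, {"tx": 0, "ty": 0, "tz": -3, "rx": 0, "ry": 0, "rz": 0, "hand": 4.5}, {"tx": 0, "ty": 0, "tz": -2, "rx": 0, "ry": 0, "rz": 0, "hand": 4.5}, {"tx": 0, "ty": 0, "tz": 0, "rx": 0, "ry": 0, "rz": 0, "hand": 4.5}, {"tx": 0, "ty": 0, "tz": 0, "rx": 0, "ry": 0, "rz": 0, "hand": 4.5}])

```text
t: 8.9
eef_pos: [434.7, 196.8, 147.6]
tool_rot: [0.69, 0.724, -0.0, -0.0]
ft_force: [0.8, 0.4, -0.3]
grip_width: 0.526
gripper_force: 0.0
```

Run:
```python
from h import *
s=readout.get_state();q=s["tool_rot"];print(s["eef_pos"],2*np.degrees(np.arctan2(q[1],q[0]))-90,s["ft_force"])
p,d=vision.capture("side");c=cv2.resize(p[225:375,185:335],None,fx=4,fy=4,interpolation=cv2.INTER_CUBIC);cv2.imwrite("pics/pin.png",c)
```

```text
[434.71121957 196.76209469 147.63075474] 2.7766212699239787 [ 0.81873092  0.44788091 -0.25681741]
```

View pics/pin.png

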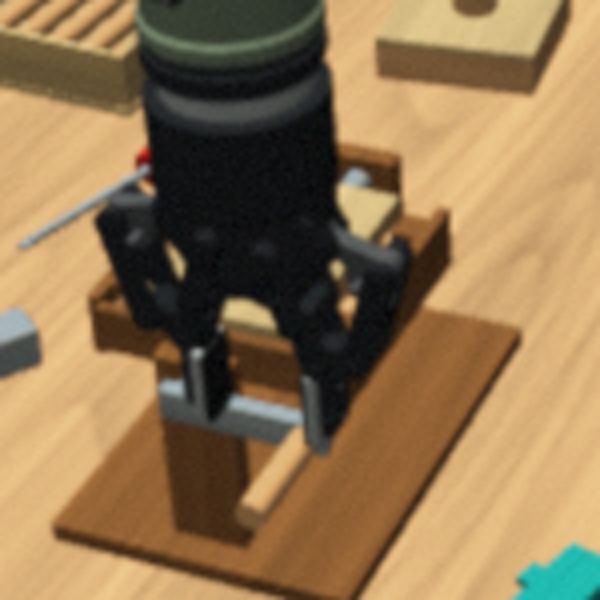

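Fingers straddle the pin (centre near (260,430), pin middle at (275,480), below). Descending and gripping.

Request:
jog_arm(commands=[{"tx": 0, "ty": -0.1, "tz": -2, "rx": 0, "ry": 0, "rz": 0, "hand": 4.5}, {"tx": 0, "ty": 0, "tz": -2, "rx": 0, "ry": 0, "rz": 0, "hand": 4.5}, {"tx": 0, "ty": 0, "tz": -0.7, "rx": 0, "ry": 0, "rz": 0, "hand": 4.5}, {"tx": 0, "ty": 0, "tz": 0, "rx": 0, "ry": 0, "rz": 0, "hand": 4.5}, {"tx": 0, "ty": 0, "tz": 0, "rx": 0, "ry": 0, "rz": 0, "hand": 4.5}])

```text
t: 9.45
eef_pos: [435.5, 195.9, 101.4]
tool_rot: [0.69, 0.724, 0.001, 0.0]
ft_force: [-0.2, -0.1, 0.0]
grip_width: 0.527
gripper_force: 0.0
```

Request:
jog_arm(commands=[{"tx": 0, "ty": 0, "tz": 0, "rx": 0, "ry": 0, "rz": 0, "hand": 0.4}, {"tx": 0, "ty": 0, "tz": 0, "rx": 0, "ry": 0, "rz": 0, "hand": 0.4}, {"tx": 0, "ty": 0, "tz": 0, "rx": 0, "ry": 0, "rz": 0, "hand": 0.4}, {"tx": 0, "ty": 0, "tz": 0, "rx": 0, "ry": 0, "rz": 0, "hand": 0.4}, {"tx": 0, "ty": 0, "tz": 0, "rx": 0, "ry": 0, "rz": 0, "hand": 0.4}], squeeze=30)

```text
t: 9.95
eef_pos: [435.1, 195.9, 101.1]
tool_rot: [0.69, 0.724, 0.001, 0.0]
ft_force: [-0.1, -1.0, 5.5]
grip_width: 0.152
gripper_force: 29.3
```

Request:
jog_arm(commands=[{"tx": 0.025, "ty": 0, "tz": 0.567, "rx": 0, "ry": 0, "rz": 0, "hand": 0.4}, {"tx": 0.074, "ty": 0.004, "tz": 0.562, "rx": 0, "ry": 0, "rz": 0, "hand": 0.4}, {"tx": 0.123, "ty": 0.006, "tz": 0.554, "rx": 0, "ry": 0, "rz": 0, "hand": 0.4}, {"tx": 0.171, "ty": 0.008, "tz": 0.541, "rx": 0, "ry": 0, "rz": 0, "hand": 0.4}, {"tx": 0.217, "ty": 0.01, "tz": 0.524, "rx": 0, "ry": 0, "rz": 0, "hand": 0.4}, {"tx": 0.262, "ty": 0.013, "tz": 0.503, "rx": 0, "ry": 0, "rz": 0, "hand": 0.4}])

```text
t: 10.55
eef_pos: [441.6, 196.1, 132.8]
tool_rot: [0.69, 0.724, -0.002, -0.001]
ft_force: [-3.8, 3.6, -6.3]
grip_width: 0.148
gripper_force: 29.3
```

Forces are small. Continuing the arc to 90°.

Request:
jog_arm(commands=[{"tx": 0.305, "ty": 0.015, "tz": 0.478, "rx": 0, "ry": 0, "rz": 0, "hand": 0.4}, {"tx": 0.345, "ty": 0.017, "tz": 0.45, "rx": 0, "ry": 0, "rz": 0, "hand": 0.4}, {"tx": 0.383, "ty": 0.019, "tz": 0.418, "rx": 0, "ry": 0, "rz": 0, "hand": 0.4}, {"tx": 0.418, "ty": 0.02, "tz": 0.383, "rx": 0, "ry": 0, "rz": 0, "hand": 0.4}, {"tx": 0.45, "ty": 0.022, "tz": 0.345, "rx": 0, "ry": 0, "rz": 0, "hand": 0.4}, {"tx": 0.478, "ty": 0.023, "tz": 0.305, "rx": 0, "ry": 0, "rz": 0, "hand": 0.4}, {"tx": 0.503, "ty": 0.025, "tz": 0.262, "rx": 0, "ry": 0, "rz": 0, "hand": 0.4}, {"tx": 0.524, "ty": 0.026, "tz": 0.217, "rx": 0, "ry": 0, "rz": 0, "hand": 0.4}, {"tx": 0.541, "ty": 0.026, "tz": 0.171, "rx": 0, "ry": 0, "rz": 0, "hand": 0.4}, {"tx": 0.554, "ty": 0.027, "tz": 0.123, "rx": 0, "ry": 0, "rz": 0, "hand": 0.4}, {"tx": 0.562, "ty": 0.027, "tz": 0.074, "rx": 0, "ry": 0, "rz": 0, "hand": 0.4}, {"tx": 0.567, "ty": 0.028, "tz": 0.025, "rx": 0, "ry": 0, "rz": 0, "hand": 0.4}])

```text
t: 11.75
eef_pos: [498.4, 199.0, 168.7]
tool_rot: [0.69, 0.724, -0.0, -0.001]
ft_force: [-8.7, 2.6, 14.2]
grip_width: 0.151
gripper_force: 31.9
```

Request:
jog_arm(commands=[{"tx": 0.567, "ty": 0.028, "tz": 0.05, "rx": 0, "ry": 0, "rz": 0, "hand": 0.4}, {"tx": 0.562, "ty": 0.027, "tz": 0, "rx": 0, "ry": 0, "rz": 0, "hand": 0.4}, {"tx": 0.554, "ty": 0.027, "tz": -0.1, "rx": 0, "ry": 0, "rz": 0, "hand": 0.4}, {"tx": 0.541, "ty": 0.026, "tz": -0.171, "rx": 0, "ry": 0, "rz": 0, "hand": 0.4}, {"tx": 0.524, "ty": 0.026, "tz": -0.217, "rx": 0, "ry": 0, "rz": 0, "hand": 0.4}, {"tx": 0.503, "ty": 0.025, "tz": -0.262, "rx": 0, "ry": 0, "rz": 0, "hand": 0.4}, {"tx": 0.478, "ty": 0.023, "tz": -0.305, "rx": 0, "ry": 0, "rz": 0, "hand": 0.4}, {"tx": 0.45, "ty": 0.022, "tz": -0.345, "rx": 0, "ry": 0, "rz": 0, "hand": 0.4}])

```text
t: 12.55
eef_pos: [540.0, 200.9, 153.5]
tool_rot: [0.69, 0.724, -0.001, -0.001]
ft_force: [-6.7, 1.9, 6.2]
grip_width: 0.148
gripper_force: 32.4
```

Request:
jog_arm(commands=[{"tx": 0.418, "ty": 0.02, "tz": -0.383, "rx": 0, "ry": 0, "rz": 0, "hand": 0.4}, {"tx": 0.383, "ty": 0.019, "tz": -0.418, "rx": 0, "ry": 0, "rz": 0, "hand": 0.4}, {"tx": 0.345, "ty": 0.017, "tz": -0.45, "rx": 0, "ry": 0, "rz": 0, "hand": 0.4}, {"tx": 0.305, "ty": 0.015, "tz": -0.478, "rx": 0, "ry": 0, "rz": 0, "hand": 0.4}, {"tx": 0.262, "ty": 0.013, "tz": -0.503, "rx": 0, "ry": 0, "rz": 0, "hand": 0.4}, {"tx": 0.217, "ty": 0.01, "tz": -0.524, "rx": 0, "ry": 0, "rz": 0, "hand": 0.4}, {"tx": 0.171, "ty": 0.008, "tz": -0.541, "rx": 0, "ry": 0, "rz": 0, "hand": 0.4}, {"tx": 0.123, "ty": 0.006, "tz": -0.554, "rx": 0, "ry": 0, "rz": 0, "hand": 0.4}])

```text
t: 13.35
eef_pos: [562.6, 202.1, 115.2]
tool_rot: [0.69, 0.724, -0.001, -0.001]
ft_force: [-6.2, 1.8, 7.7]
grip_width: 0.15
gripper_force: 35.7
```

Request:
jog_arm(commands=[{"tx": 0.07, "ty": 0.003, "tz": -0.5, "rx": 0, "ry": 0, "rz": 0, "hand": 0.4}, {"tx": 0.025, "ty": 0, "tz": -0.5, "rx": 0, "ry": 0, "rz": 0, "hand": 0.4}, {"tx": 0, "ty": 0, "tz": -0.2, "rx": 0, "ry": 0, "rz": 0, "hand": 0.4}, {"tx": 0, "ty": 0, "tz": -0.1, "rx": 0, "ry": 0, "rz": 0, "hand": 0.4}, {"tx": 0, "ty": 0, "tz": 0, "rx": 0, "ry": 0, "rz": 0, "hand": 0.4}])

```text
t: 13.85
eef_pos: [564.6, 202.2, 102.5]
tool_rot: [0.69, 0.724, 0.0, 0.0]
ft_force: [-3.0, 1.1, 4.6]
grip_width: 0.148
gripper_force: 36.5
```

Request:
jog_arm(commands=[{"tx": 0, "ty": 0, "tz": -0.2, "rx": 0, "ry": 0, "rz": 0, "hand": 0.4}, {"tx": 0, "ty": 0, "tz": -0.2, "rx": 0, "ry": 0, "rz": 0, "hand": 0.4}, {"tx": 0, "ty": 0, "tz": 0, "rx": 0, "ry": 0, "rz": 0, "hand": 0.4}])

```text
t: 14.15
eef_pos: [564.8, 202.2, 98.6]
tool_rot: [0.69, 0.724, 0.001, 0.0]
ft_force: [-2.3, 1.6, 5.3]
grip_width: 0.149
gripper_force: 36.8
```

Request:
jog_arm(commands=[{"tx": 0, "ty": 0, "tz": -0.2, "rx": 0, "ry": 0, "rz": 0, "hand": 0.4}, {"tx": 0, "ty": 0, "tz": -0.2, "rx": 0, "ry": 0, "rz": 0, "hand": 0.4}, {"tx": 0, "ty": 0, "tz": 0, "rx": 0, "ry": 0, "rz": 0, "hand": 0.4}])

```text
t: 14.45
eef_pos: [564.9, 202.2, 96.0]
tool_rot: [0.69, 0.724, 0.001, 0.0]
ft_force: [-5.4, 0.6, 12.1]
grip_width: 0.145
gripper_force: 37.7
```

Run:
```python
from h import *
p,d=vision.capture("side");c=cv2.resize(p[225:375,185:335],None,fx=4,fy=4,interpolation=cv2.INTER_CUBIC);cv2.imwrite("pics/turned.png",c)
print(readout.get_state()["ft_force"])
```

```text
[-5.35331443  0.82985099 13.1165273 ]
```

View pics/turned.png

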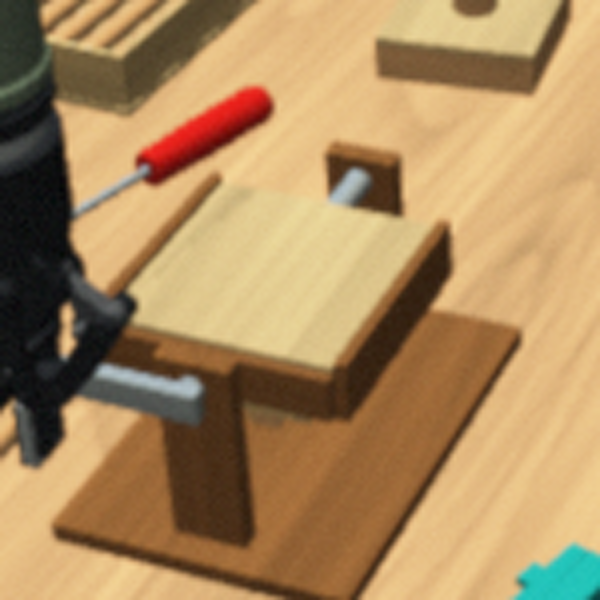

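The cradle is turned over: tray bottom up (290,280), crank on the far side (150,385). One more press to confirm the stop.

Request:
jog_arm(commands=[{"tx": 0, "ty": 0, "tz": -0.15, "rx": 0, "ry": 0, "rz": 0, "hand": 0.4}, {"tx": 0, "ty": 0, "tz": -0.15, "rx": 0, "ry": 0, "rz": 0, "hand": 0.4}, {"tx": 0, "ty": 0, "tz": 0, "rx": 0, "ry": 0, "rz": 0, "hand": 0.4}])

```text
t: 14.8
eef_pos: [565.0, 202.2, 95.8]
tool_rot: [0.69, 0.724, 0.002, 0.001]
ft_force: [-10.0, -0.8, 26.2]
grip_width: 0.149
gripper_force: 39.1
```

At the stop: 26 N with no movement. Releasing and backing off straight up.

Request:
jog_arm(commands=[{"tx": 0, "ty": 0, "tz": 0.15, "rx": 0, "ry": 0, "rz": 0, "hand": 0.4}, {"tx": 0, "ty": 0, "tz": 0, "rx": 0, "ry": 0, "rz": 0, "hand": 4.5}, {"tx": 0, "ty": 0, "tz": 0, "rx": 0, "ry": 0, "rz": 0, "hand": 4.5}, {"tx": 0, "ty": 0, "tz": 0, "rx": 0, "ry": 0, "rz": 0, "hand": 4.5}, {"tx": 0, "ty": 0, "tz": 0, "rx": 0, "ry": 0, "rz": 0, "hand": 4.5}, {"tx": 0, "ty": 0, "tz": 1, "rx": 0, "ry": 0, "rz": 0, "hand": 4.5}, {"tx": 0, "ty": 0, "tz": 3, "rx": 0, "ry": 0, "rz": 0, "hand": 4.5}, {"tx": 0, "ty": 0, "tz": 4, "rx": 0, "ry": 0, "rz": 0, "hand": 4.5}, {"tx": 0, "ty": 2, "tz": 4, "rx": 0, "ry": 0, "rz": 0, "hand": 4.5}, {"tx": 0, "ty": 4, "tz": 0, "rx": 0, "ry": 0, "rz": 0, "hand": 4.5}, {"tx": 0, "ty": 4, "tz": 0, "rx": 0, "ry": 0, "rz": 0, "hand": 4.5}, {"tx": 0, "ty": 0, "tz": 0, "rx": 0, "ry": 0, "rz": 0, "hand": 4.5}])

```text
t: 16.0
eef_pos: [564.5, 306.3, 211.5]
tool_rot: [0.688, 0.725, 0.002, -0.0]
ft_force: [-0.1, -0.1, -0.5]
grip_width: 0.528
gripper_force: 0.0
```

Run:
```python
from h import *
p,d=vision.capture("side");t,dt=vision.capture("top");a=cv2.resize(p[225:375,185:335],(400,400),interpolation=cv2.INTER_CUBIC);b=cv2.resize(t[190:280,160:290],(400,277),interpolation=cv2.INTER_CUBIC)
im=np.zeros((400,800,3),np.uint8);im[:,:400]=a;im[:277,400:]=b;cv2.imwrite("pics/final.png",im)
P=pts("top",dt.astype(float));m=(abs(P[...,0]-506)<50)&(abs(P[...,1]-66)<50)&(P[...,2]>70)
A=np.c_[P[m][:,:2]-[506,66],np.ones(m.sum())];print(np.linalg.lstsq(A,P[m][:,2],rcond=None)[0])
print(readout.get_state()["ft_force"],readout.get_state()["eef_pos"])
```

```text
[-4.82936857e-03  2.99550217e-03  1.12716201e+02]
[ 0.32468578 -0.08787794 -0.66902358] [564.30771169 302.49423246 210.87369694]
```

View pics/final.png

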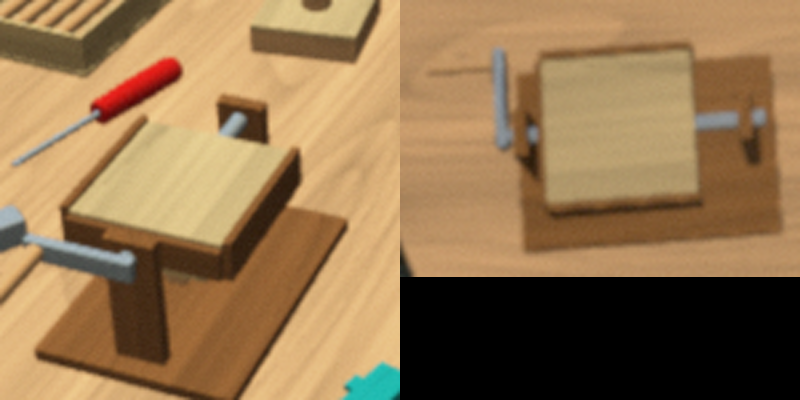

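The final picture shows the cradle level (tilt under 0.3°) and upside down, with the crank on the +x side (500,60), nothing fallen out and the robot clear.

```bash
python3 -c "
from rig import ctrl
print(ctrl.job_done())"
```

```text
the job is handed in; nothing more can be done
None
```

I handed the job in at about 16 s: the cap went on and slid home to its stop, and the crank is half a turn over at its stop with the robot clear; the hulls are hidden in the closed trays, but nothing had fallen out.

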